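# Close the leaf seam of a dose cassette with a stylus

## Robot

A 7-joint arm with a two-finger parallel gripper is mounted at the origin on a cart in front of the work surface, level with it; the furniture and walls round the work are solid. World frame = base frame: x ahead of the robot, y to its left, z up, the work surface at z = 0. Lengths are in m, angles in degrees, forces in N, time in s.
With the tool pointing down it reaches from about 0.425 to 1.025 m from the base axis. Payload 9.4 kg.
Tool frame: the origin (TCP) lies on the centre line of the jaws, within the pads' length; the fingertips stand arm.tip_extent ahead of it and the grasp point (between the pads) lies 6 mm ahead of it (arm.tip_extent is the distance from the TCP to the fingertips, in m); z points along the fingers, y is the line along which they close (so a half turn about z gives the same grasp; the last joint's range is limited). The gripper opens to 93 mm and grips with 3 to 60 N. Pads are 15 mm wide; open, the fingers measure 128 mm over their backs; the gripper's body (75 mm by 188 mm) begins 65 mm behind the grasp point.
Start: joints at [62.298, 34.337, -0.143, 91.639, 0.103, 54.024, -4.572], TCP at [0.287, -0.666, 0.244] pointing down, gripper open.
Joint ranges: [-147.43, 147.43], [-19.82, 112.94], [-74.19, 73.91], [6.32, 146.72], [-59.91, 239.91], [6.04, 106.73], [-150.56, 150.56]. Speed limits (degrees/s): [127.2, 127.2, 172.46, 172.46, 180, 180, 180].

## Interface

Orientations are given as [roll, pitch, yaw] about the fixed x, y, z axes, in that order (R = Rz(yaw) Ry(pitch) Rx(roll)).
In Python, from cell import arm, readout, grab_frame gives the robot as it stands (arm), with the cameras as plain functions and the readings (readout).
- The arm moves only by the shell command python3 steer.py 'ROWS' [FORCE]. ROWS is rows parted by semicolons, their numbers by spaces, 1 to 8 of them, each of 7 numbers: dx, dy, dz in m, then a rotation vector rx, ry, rz in degrees, then the finger opening in m; each row shifts and turns the commanded pose from where the row before left it, along the tool's axes as they then stand; what a row does not reach is not made up. A row lasts 1/10 s, in which the tool goes at most 0.05 m and 8.59 degrees, less where a joint would pass 70% of its speed; a pose out of reach is approached as far as the arm can. The fingers move at their own pace and stop on an object; FORCE is the grip in N (left out, the last holds). Time passes only in rows, so rows that do not move let the fingers close. It prints the time, the measured TCP pose, the force, the opening and the grip force at its end.
- readout.observe(): the state, without advancing time (a new reading comes with each control period).
- grab_frame(name): name is "scene" or "top" or "wrist"; returns a dict with "color" (480x640x3 uint8, red, green, blue), "fx", "fy", "cx", "cy" (pixels), "world_to_cam" (4x4, takes a point from world to camera coordinates). Camera axes: x right, y down, z forward; pixel columns grow to the right and rows downward; lengths in m; the calibration is good to about 2 mm. A picture is of the moment at which its call begins. There is no depth.
- arm.sign_off(): hands the job in; it is judged then, once.
The state is a dict: "time_s": time; "joints": joint angles; "qvel": joint speeds; "joint_efforts": joint torques, N m; "ee_pos": TCP position; "eef_rot": TCP orientation; "force": force on the tool from outside, world axes, zero at the start; "ft_torque": the same for the moment, N m; "opening": finger opening in m; "grasp_force": force on a finger pad.
Only numpy, scipy, OpenCV 4.12 (cv2) and the standard library are available. Lean on these libraries where they do the work, as an engineer would, in place of code of your own. Each camera call takes 0.05 s, during which the arm holds its last target. There are 200 camera calls.

## Task

Lock the weekly dose cassette: take the stylus from its stand, set its ball tip in the start of the open seam and draw it slowly (under 8 cm/s) along the whole seam, round the bend, in one stroke without lifting it out, pressing firmly but not hard (never over 25 N), so that all five leaves are folded flush one after the other. Then put the stylus back upright in its stand and let go; touch the cassette with nothing but the stylus, and leave the bottle, carton and cup where they are.

Things in the scene. Friction and masses are not known exactly. Their poses are not given: they have to be found in the camera images.
- cassette: White dose cassette fixed to the desk, 135 x 166 mm in plan (x, y). Origin: centre of its underside. An L-shaped channel 16 mm wide, the seam, runs round two sides of its windowed lid: along the -x side towards -y, a 45 degree bend, then along the -y side towards +x. Rim 38 mm over the desk, lid 44. The seam's metal floor lies about 26 mm up, but not exactly: see seam_start.
- seam_start (a point): Start of the seam, on the run-in before leaf 1: cassette (-50, 66, 26) mm, end wall at y = 76. Height nominal: the seam's rigid floor with its leaves is seated up to 6 mm higher or lower, sloping up to 0.025 rad along y; find it by touch. Leaves are hinged at the end nearer the start and rise in the direction of travel, so the ball runs up and folds them down.
- seam_bend_1 (a point): Centre line of the seam, on its floor, where it turns 45 degrees: cassette (-50, -35, 26) mm (height nominal). The floor between the bends has no leaf.
- seam_bend_2 (a point): Where it turns the second 45 degrees: cassette (-20, -65, 26) mm.
- seam_end (a point): End of the seam, on the run-out (17 mm long) after the last leaf: cassette (52, -65, 26) mm (height nominal; the floor steps down 1 mm at the corner and again here). A wall closes the seam at cassette x = 60. Lift the ball out here.
- stylus: Stylus, 117 mm long, 80 g nominal, upright in its stand. Origin: lowest point of its ball tip; z along it, up. Polished steel ball (friction 0.2) 9 mm in diameter at the tip, tapered neck up to z = 35 mm, round collar 32 mm in diameter from 35 to 41, square black handle 18 x 18 mm (faces along its x and y) from 41 to 113, button to 117.
- stand: Grey fixed stand, foot 78 x 78 mm, block 60 x 60 x 48 mm high, with one upright blind hole 21 mm in diameter, 42 mm deep, in the middle of its top. Origin: centre of its underside, z up. The stylus hangs in the hole by its collar on the top face, its tip 13 mm above the desk and free of the hole's bottom.
- bottle: Bystander: white pill bottle, 48 mm wide, 78 mm high; origin under its centre.
- carton: Bystander: medicine carton lying flat, 50 x 92 x 24 mm; origin under its centre.
- cup: Bystander: green dose cup with a tab, 62 x 77 x 44 mm; origin under its centre.
- leaf_1 (a joint): First leaf along the seam. Steel, 12.5 mm wide, pitch 30 mm. Hinge at cassette (-50, 54) mm, leaf runs to -y, 29 mm long. 0 = up (far end 3.5 mm too high), 0.12 rad = fully down, flush (hard stop; the leaf then still rises 1 mm over its length); above 0.10 counts as flush. Friction hinge (0.10 N m), stays where left: moving it takes 4 N at its far end, 7 N at half length, 25 N 4 mm from the hinge.
- leaf_2 (a joint): Second leaf along the seam. Hinge line at cassette (-50, 24), runs to -y, 29 mm long. Values and stiffness as leaf_1.
- leaf_3 (a joint): Third leaf along the seam. Hinge line at cassette (-50, -6), runs to -y, 29 mm long. Values and stiffness as leaf_1.
- leaf_4 (a joint): Fourth leaf along the seam. After the bend: hinge line at cassette (-17, -65), runs to +x, 29 mm long. Values and stiffness as leaf_1.
- leaf_5 (a joint): Fifth leaf along the seam. Last: hinge line at cassette (13, -65), runs to +x, 29 mm long. Values and stiffness as leaf_1.

How it is judged (in metres and radians):
On the way, in this order (a step that is already met when the one before it is completed fails the run):
1. the stylus is lifted out of its stand (height (world z) of stylus above 0.055 m), for 0.1 s.
2. the first leaf of the seam is pressed flush by the stylus, whose ball is in the seam (value of joint leaf_1 above 0.1 rad and contact force between stylus and cassette above 1 N and z of stylus in the frame of cassette between 0.016 and 0.036 m), for 0.02 s.
3. the second leaf of the seam is pressed flush by the stylus, whose ball is in the seam (value of joint leaf_2 above 0.1 rad and contact force between stylus and cassette above 1 N and z of stylus in the frame of cassette between 0.016 and 0.036 m), for 0.02 s.
4. the third leaf of the seam is pressed flush by the stylus, whose ball is in the seam (value of joint leaf_3 above 0.1 rad and contact force between stylus and cassette above 1 N and z of stylus in the frame of cassette between 0.016 and 0.036 m), for 0.02 s.
5. the fourth leaf of the seam is pressed flush by the stylus, whose ball is in the seam (value of joint leaf_4 above 0.1 rad and contact force between stylus and cassette above 1 N and z of stylus in the frame of cassette between 0.016 and 0.036 m), for 0.02 s.
6. the fifth leaf of the seam is pressed flush by the stylus, whose ball is in the seam (value of joint leaf_5 above 0.1 rad and contact force between stylus and cassette above 1 N and z of stylus in the frame of cassette between 0.016 and 0.036 m), for 0.02 s.
At the end, for the whole second after the job is handed in: All five leaf joints above 0.10 rad (flush within about 0.6 mm); the stylus hangs in its stand: tip within 9 mm (horizontally) of the stand's axis and 9 to 17 mm above the desk, axis within 0.10 rad of vertical, at rest (value of joint each of leaf_1, leaf_2, leaf_3, leaf_4, leaf_5 above 0.1 rad and horizontal distance between stylus and stand below 0.009 m and angle between stylus's own z axis and vertical below 0.1 rad and z of stylus in the frame of stand between 0.009 and 0.017 m and linear speed of stylus below 0.02 m/s); the robot touches nothing.
It fails at once if the stylus presses on the cassette with more than 25 N (contact force between stylus and cassette above 25 N).
It fails at once if the stylus moves faster than 8 cm/s while it rubs on the cassette (linear speed of stylus above 0.08 m/s and contact force between stylus and cassette above 0.5 N).
It fails at once if the ball is lifted out of the seam (to or above the rim) between the run-in and the run-out ((z of stylus in the frame of cassette between 0.038 and 0.045 m and x of stylus in the frame of cassette between -0.058 and -0.042 m and y of stylus in the frame of cassette between -0.06 and 0.05 m) or (z of stylus in the frame of cassette between 0.038 and 0.045 m and y of stylus in the frame of cassette between -0.073 and -0.057 m and x of stylus in the frame of cassette between -0.058 and 0.038 m)).
It fails at once if the gripper or arm touches the cassette (contact force between any of the fingers, the arm and cassette above 1 N).
It fails at once if the bottle, carton or cup is moved more than 15 mm (distance of any of bottle, carton, cup from where it was at the start of the episode above 0.015 m).
It also fails if it takes over 72 s, if anything falls off the work surface, if the arm or the gripper's body presses on something with over 40 N, if the wrist force passes 120 N, or if a joint passes its speed limit or range.

## Working session

There is one attempt and no reset: what is moved stays moved. The work goes in short steps, Python scripts to look and compute and a shell command to move; the robot and the scene stay as the last step left them, time stands still between calls to the robot, and variables do not carry over. Pictures are saved under pics/ and viewed, at most 10 in all, crops included, and the job is handed in when it is done.

```bash
ls; mkdir -p pics; python3 - <<'E'
from cell import arm, readout, grab_frame
import cv2,numpy as np
print(readout.observe(), arm.tip_extent)
for n in ("scene","top"):
    f=grab_frame(n); cv2.imwrite(f"pics/{n}0.png",f["color"][:,:,::-1]); np.savez(f"pics/{n}0.npz",**f)
    print(n,f["fx"],f["fy"],f["cx"],f["cy"],f["world_to_cam"])
E
```

```text
cell.py
pics
steer.py
{'time_s': 0.0, 'joints': array([62.29858525, 34.38456413, -0.14810945, 91.67939278,  0.10224074,
       54.02538402, -4.57199   ]), 'qvel': array([ 0.06738673, -0.07517511, -0.1386238 , -0.01278801,  0.08435951,
        0.0200923 , -0.07537433]), 'joint_efforts': array([-8.89276325e-04, -7.65085101e+01,  1.49661686e+00, -2.52358460e+01,
       -5.24610817e-02,  1.69483671e-02,  1.57110999e-04]), 'ee_pos': array([ 0.28668673, -0.66542204,  0.24276833]), 'eef_rot': array([-1.79910997e+02,  6.11754928e-03,  2.33118478e+01]), 'force': array([ 0.04573177, -0.81525902,  0.40954143]), 'ft_torque': array([-0.00148545, -0.03133526, -0.00661665]), 'grasp_force': 0.0, 'opening': 0.09247585565891786} 0.025
scene 611.8361151546862 611.8361151546862 313.78733833770605 250.78114107249093 [[-0.9591528  -0.28232588 -0.0178326   0.52521334]
 [-0.17264988  0.63415294 -0.75368566  0.12986579]
 [ 0.22409356 -0.71982092 -0.65699309  1.17120332]
 [ 0.          0.          0.          1.        ]]
top 521.642263369578 521.642263369578 326.87533068415263 234.95219544742568 [[-0.01791241 -0.99973162 -0.01469155  0.02965737]
 [-0.99800411  0.01876754 -0.06029578  0.54751356]
 [ 0.06055533  0.01358219 -0.99807243  1.13129527]
 [ 0.          0.          0.          1.        ]]
```

View pics/top0.png

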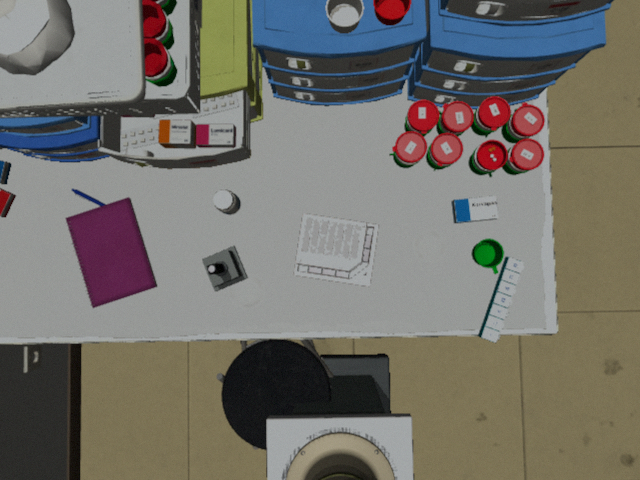

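View pics/scene0.png

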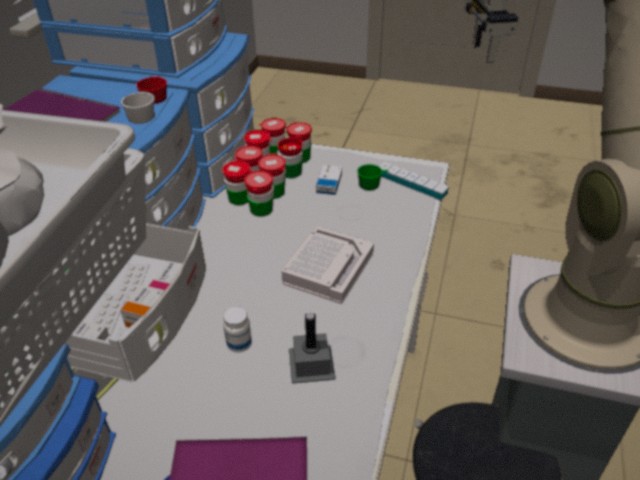

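The top view shows the stand at about (223,269) with the stylus head at (213,268). The cassette spans (295..378, 213..285), with the seam start at lower left (300,270) and the bend at lower right. The scene view agrees. Next I'll get rough positions.

```bash
cat > h.py <<'E'
import numpy as np,cv2
from cell import arm, readout, grab_frame
def ray(f,uv,z):
    W=np.array(f["world_to_cam"]);R,t=W[:3,:3],W[:3,3]
    d=R.T@np.array([(uv[0]-f["cx"])/f["fx"],(uv[1]-f["cy"])/f["fy"],1.]);c=-R.T@t
    return c+d*(z-c[2])/d[2]
def proj(f,p):
    W=np.array(f["world_to_cam"]);q=W[:3,:3]@np.asarray(p,float)+W[:3,3]
    return np.array([f["fx"]*q[0]/q[2]+f["cx"],f["fy"]*q[1]/q[2]+f["cy"]])
def tool():
    from scipy.spatial.transform import Rotation as Ro
    s=readout.observe();return s,Ro.from_euler('xyz',s["eef_rot"],degrees=True).as_matrix()
E
python3 - <<'E'
from h import *
f=dict(np.load("pics/top0.npz"))
for n,uv,z in [("stand",(224,268),.048),("stylus top",(213,268),.13),("cas ll",(296,275),.038),("cas lr",(372,285),.038),("cas ur",(379,222),.038),("cas ul",(304,213),.038),("bottle",(228,202),.078)]:
    print(n,ray(f,uv,z).round(4))
im=f["color"][195:300,195:390,::-1]
cv2.imwrite("pics/topcrop.png",cv2.resize(im,None,fx=4,fy=4,interpolation=cv2.INTER_CUBIC))
g=dict(np.load("pics/scene0.npz"))
for z,uv in [(.13,(310,316)),(.038,(283,268)),(.038,(338,300)),(.038,(373,243)),(.048,(310,345))]: print(ray(g,uv,z).round(4))
E
```

```text
stand [0.4794 0.2405 0.048 ]
stylus top [0.4797 0.2449 0.13  ]
cas ll [0.4616 0.0873 0.038 ]
cas lr [ 0.4373 -0.0755  0.038 ]
cas ur [ 0.5726 -0.0938  0.038 ]
cas ul [0.5953 0.068  0.038 ]
bottle [0.6174 0.2249 0.078 ]
[0.4781 0.2501 0.13  ]
[0.595  0.0573 0.038 ]
[0.4648 0.115  0.038 ]
[ 0.4362 -0.0668  0.038 ]
[0.4818 0.2438 0.048 ]
```

View pics/topcrop.png

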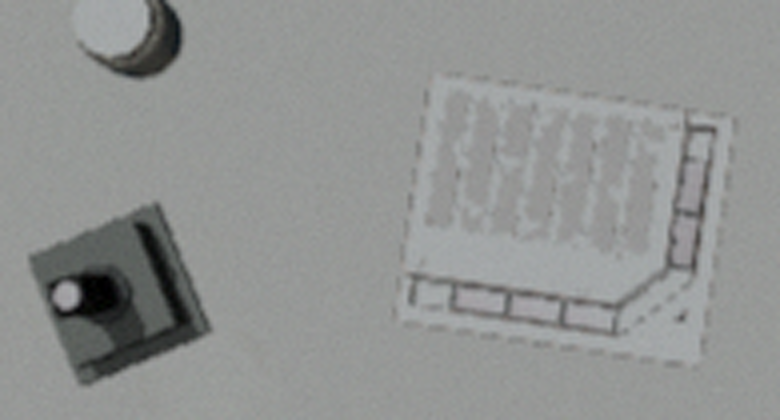

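```bash
R='.0275 -.038 -.0054 0 0 0 .093'; python3 steer.py '.0275 -.038 -.0054 0 0 0 .093;.0275 -.038 -.0054 0 0 0 .093;.0275 -.038 -.0054 0 0 0 .093;.0275 -.038 -.0054 0 0 0 .093;.0275 -.038 -.0054 0 0 0 .093;.0275 -.038 -.0054 0 0 0 .093;.0275 -.038 -.0054 0 0 0 .093;.0275 -.038 -.0054 0 0 0 .093'
python3 steer.py '.0275 -.038 -.0054 0 0 0 .093;.0275 -.038 -.0054 0 0 0 .093;.0275 -.038 -.0054 0 0 0 .093;.0275 -.038 -.0054 0 0 0 .093;.0275 -.038 -.0054 0 0 0 .093;.0275 -.038 -.0054 0 0 0 .093;.0275 -.038 -.0054 0 0 0 .093;.0275 -.038 -.0054 0 0 0 .093'
python3 steer.py '.0275 -.038 -.0054 0 0 0 .093;.0275 -.038 -.0054 0 0 0 .093;0 0 0 0 0 0 .093'
python3 - <<'E'
from h import *
f=grab_frame("wrist"); cv2.imwrite("pics/w1.png",f["color"][:,:,::-1]); np.savez("pics/w1.npz",**f)
W=f["world_to_cam"];print(-W[:3,:3].T@W[:3,3],W[:3,:3],f["fx"],readout.observe()["joints"])
E
```

```text
time_s: 0.9
ee_pos: [0.3685, -0.2977, 0.2869]
eef_rot: [-180.0, 0.0, 23.3]
force: [0.3, -0.2, 1.1]
opening: 0.0931
grasp_force: 0.0
time_s: 1.7
ee_pos: [0.4502, 0.0685, 0.3303]
eef_rot: [180.0, -0.0, 23.3]
force: [0.5, -0.6, 0.9]
opening: 0.0927
grasp_force: 0.0
time_s: 2.0
ee_pos: [0.4714, 0.1647, 0.3413]
eef_rot: [-179.8, -0.1, 23.7]
force: [-0.5, -0.4, -0.4]
opening: 0.0929
grasp_force: 0.0
[0.53002756 0.19085314 0.48177478] [[ 0.40242543 -0.91544982 -0.00232477]
 [-0.88854679 -0.39120768  0.23966883]
 [-0.22031425 -0.09438316 -0.97085192]] 358.1854863447998 [ -8.73664795  13.34814548 -20.46863908 112.96080193   5.60462545
  54.61918216 -98.34350081]
```

View pics/w1.png

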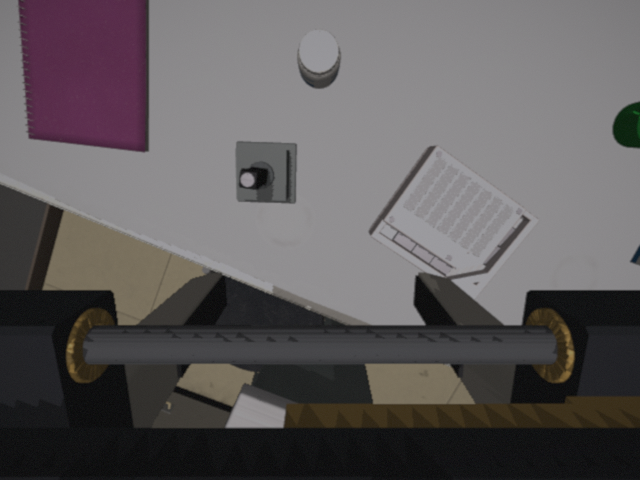

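The wrist view shows the stand square at (266,172), aligned with the image, the stylus top at (248,179), and the cassette corners at (437,147), (537,220) and (371,235). I'll move the camera over the cassette.

```bash
python3 steer.py '-.018 .0347 .0182 0 0 0 .093;-.018 .0347 .0182 0 0 0 .093;-.018 .0347 .0182 0 0 0 .093;-.018 .0347 .0182 0 0 0 .093;-.018 .0347 .0182 0 0 0 .093;0 0 0 0 0 0 .093;0 0 0 0 0 0 .093'
python3 - <<'E'
from h import *
f=grab_frame("wrist"); np.savez("pics/w2.npz",**f)
cv2.imwrite("pics/w2.png",f["color"][:,:,::-1])
g=dict(np.load("pics/w1.npz"));
E
```

```text
time_s: 2.75
ee_pos: [0.4559, -0.0384, 0.2494]
eef_rot: [-180.0, 0.1, 23.1]
force: [0.9, 1.0, 0.1]
opening: 0.0931
grasp_force: 0.0
```

View pics/w2.png

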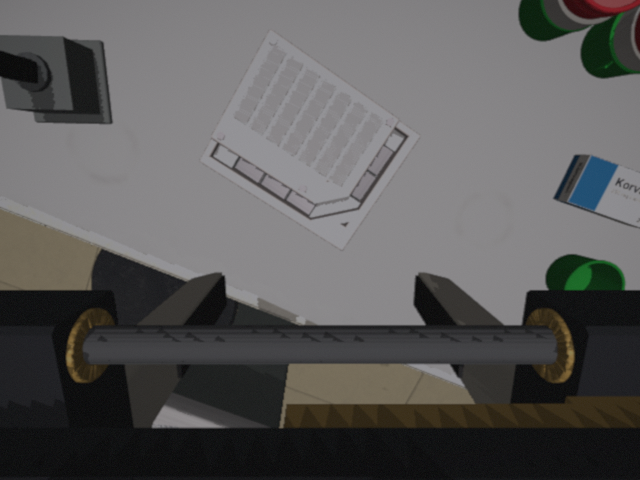

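```bash
python3 - <<'E'
from h import *
f=dict(np.load("pics/w2.npz"))
c=f["color"][120:260,195:425,::-1]
c=cv2.resize(c,None,fx=3.4,fy=3.4,interpolation=cv2.INTER_CUBIC)
c=cv2.convertScaleAbs(c,alpha=1.8,beta=-80)
cv2.imwrite("pics/w2c.png",c)
E
```

```text
(no output)
```

View pics/w2c.png

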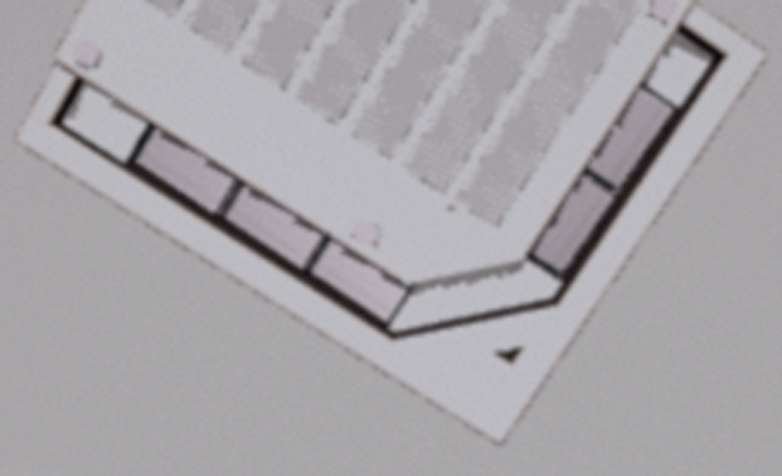

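The crop shows the seam's outer edge clearly: start corner (53,122), bends (392,336) and (558,303), end (724,52). The rim corners are at (18,137), (500,442) and (766,55). I'll fit the cassette pose to these.

```bash
python3 - <<'E'
from h import *
f=dict(np.load("pics/w2.npz"))
px=np.array([(53,122),(392,336),(558,303),(724,52),(18,137),(500,442),(766,55)],float)
px=(px+.5)/3.4-.5+[195,120]
m=np.array([(-58,76),(-58,-38.3),(-23.3,-73),(60,-73),(-67.5,83),(-67.5,-83),(67.5,-83)])/1e3
w=np.array([ray(f,p,.038)[:2] for p in px])
mc,wc=m.mean(0),w.mean(0)
H=(m-mc).T@(w-wc);a=np.arctan2(H[0,1]-H[1,0],H[0,0]+H[1,1])
R=np.array([[np.cos(a),-np.sin(a)],[np.sin(a),np.cos(a)]]);t=wc-R@mc
print("yaw",np.degrees(a),"org",t);print(((m@R.T+t-w)*1e3).round(1).tolist())
for n,p in dict(start=(-50,66),b1=(-50,-35),b2=(-20,-65),end=(52,-65)).items(): print(n,(R@np.array(p)/1e3+t).round(4))
# top view same check
g=dict(np.load("pics/top0.npz"))
pt=np.array([(397,318),(698,365),(735,116)],float);pt=(pt+.5)/4-.5+[195,195]
for p,mm in zip(pt,m[4:]): print("top",ray(g,p,.038)[:2].round(4),"pred",(R@mm+t).round(4))
# stand/stylus in w1
s=dict(np.load("pics/w1.npz"))
print("sty",ray(s,(248,179),.130).round(4))
c=s["color"][130:215,225:310,::-1];cv2.imwrite("pics/st.png",cv2.resize(c,None,fx=7,fy=7,interpolation=cv2.INTER_CUBIC))
E
```

```text
yaw -9.801501902102846 org [ 0.51398871 -0.00179707]
[[-0.1, 1.0], [-0.6, -0.4], [-0.2, 0.2], [-0.0, -0.9], [-0.5, 1.8], [-0.5, -0.6], [1.8, -1.0]]
start [0.476  0.0718]
b1 [ 0.4588 -0.0278]
b2 [ 0.4832 -0.0624]
end [ 0.5542 -0.0747]
top [0.4636 0.0918] pred [0.4616 0.0915]
top [ 0.4356 -0.0693] pred [ 0.4333 -0.0721]
top [ 0.5691 -0.0923] pred [ 0.5664 -0.0951]
sty [0.4784 0.2451 0.13  ]
```

View pics/st.png

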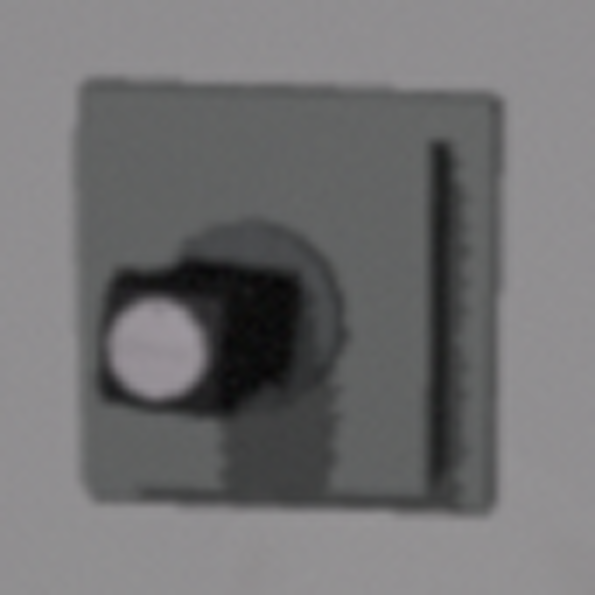

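The cassette fit is good to about 1–2 mm: yaw -9.8°, start at (0.476, 0.072). The crop shows the stylus button at (156,346) and the handle turned about 7° clockwise from the image, so the grasp yaw is about 17°. I'll go above the stylus.

```bash
python3 steer.py '0 0 0 0 0 6 .093;.015 -.0378 .0071 0 0 0 .093;.015 -.0378 .0071 0 0 0 .093;.015 -.0378 .0071 0 0 0 .093;.015 -.0378 .0071 0 0 0 .093;.015 -.0378 .0071 0 0 0 .093;.015 -.0378 .0071 0 0 0 .093;.015 -.0378 .0071 0 0 0 .093'
python3 steer.py '0 0 0 0 0 0 .07;0 0 0 0 0 0 .07'
python3 - <<'E'
from h import *
f=grab_frame("wrist"); np.savez("pics/w3.npz",**f)
cv2.imwrite("pics/w3.png",f["color"][:,:,::-1])
s,R=tool();print(s["ee_pos"],s["eef_rot"], s["joints"])
print("pred stylus px",proj(f,(.4784,.245,.13)),proj(f,s["ee_pos"]))
E
```

```text
time_s: 3.6
ee_pos: [0.4778, 0.2503, 0.2005]
eef_rot: [-180.0, -0.1, 17.4]
force: [0.8, 0.0, 0.3]
opening: 0.093
grasp_force: 0.0
time_s: 3.8
ee_pos: [0.4775, 0.249, 0.2002]
eef_rot: [-180.0, 0.0, 17.5]
force: [0.4, -0.1, 0.5]
opening: 0.0815
grasp_force: 0.0
[0.47776934 0.24752633 0.20034311] [1.79988231e+02 8.36242141e-03 1.74072308e+01] [ -23.09836237   25.47002954  -14.25009469  117.99591187    9.99203404
   37.65687084 -116.54677354]
pred stylus px [327.15725135 259.88497807] [324.38940914 308.52095057]
```

View pics/w3.png

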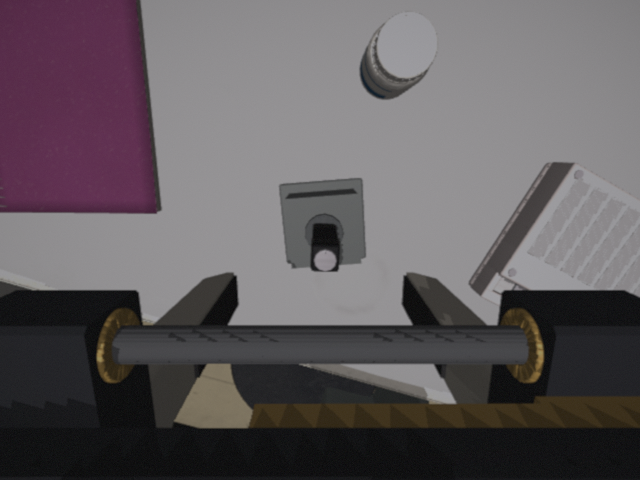

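The button is at (325,260), against (327,260) predicted, and the handle is square to the image. I'll descend and grip.

```bash
python3 steer.py '0 .001 .0226 0 0 0 .05;0 0 .0226 0 0 0 .05;0 0 .0226 0 0 0 .05;0 0 .0226 0 0 0 .05;0 0 .0226 0 0 0 .05;0 0 0 0 0 0 .05'
python3 steer.py '0 0 0 0 0 0 .01;0 0 0 0 0 0 .01;0 0 0 0 0 0 .01;0 0 0 0 0 0 .01;0 0 0 0 0 0 .01;0 0 0 0 0 0 .01' 50
```

```text
time_s: 4.45
ee_pos: [0.4777, 0.2443, 0.0856]
eef_rot: [179.9, 0.2, 17.2]
force: [0.1, -0.1, 0.7]
opening: 0.05
grasp_force: 0.0
time_s: 5.05
ee_pos: [0.4789, 0.2462, 0.0878]
eef_rot: [-180.0, -0.1, 17.3]
force: [-0.5, -1.2, 7.7]
opening: 0.0176
grasp_force: 49.6
```

```bash
python3 steer.py '0 0 -.01 0 0 0 .01;0 0 -.02 0 0 0 .01;0 0 -.03 0 0 0 .01;0 0 -.03 0 0 0 .01;0 0 0 0 0 0 .01;0 0 0 0 0 0 .01;0 0 0 0 0 0 .01'
python3 - <<'E'
from h import *
s,R=tool();print(s["ee_pos"],s["eef_rot"],s["force"],s["ft_torque"],s["opening"],s["grasp_force"],s["time_s"])
E
```

```text
time_s: 5.75
ee_pos: [0.4782, 0.2458, 0.1765]
eef_rot: [180.0, 0.1, 17.3]
force: [0.2, -0.4, -1.0]
opening: 0.0178
grasp_force: 49.6
[0.47815249 0.24578696 0.17651703] [1.79980367e+02 6.57853271e-02 1.73090488e+01] [ 0.15972962 -0.40290457 -1.03297541] [ 0.01050321  0.00186423 -0.01318279] 0.017753971062324424 49.60893988609314 5.75
```

```bash
python3 steer.py '0 0 0 0 0 6.78 .01;0 0 0 0 0 6.78 .01;0 0 0 0 0 6.78 .01;0 0 0 0 0 6.78 .01;.0055 .0342 0 0 0 0 .01;.0055 .0342 0 0 0 0 .01;.0055 .0342 0 0 0 0 .01;.0055 .0342 0 0 0 0 .01'
python3 steer.py '.0055 .0342 .01 0 0 0 .01;0 0 .02 0 0 0 .01;0 0 .0115 0 0 0 .01;0 0 0 0 0 0 .01;0 0 0 0 0 0 .01;0 0 0 0 0 0 .01'
python3 - <<'E'
from h import *
s,R=tool();print(s["ee_pos"],s["eef_rot"],s["force"],s["ft_torque"],s["joints"])
f=grab_frame("wrist"); np.savez("pics/w4.npz",**f)
p=s["ee_pos"]-[0,0,.074];print("tip px",proj(f,p))
c=f["color"][130:330,190:450,::-1];c=cv2.convertScaleAbs(cv2.resize(c,None,fx=3,fy=3,interpolation=cv2.INTER_CUBIC),alpha=1.5,beta=-40)
cv2.imwrite("pics/w4c.png",c)
E
```

```text
time_s: 6.55
ee_pos: [0.4761, 0.1063, 0.1759]
eef_rot: [179.9, 0.1, -9.8]
force: [0.9, 0.7, -0.5]
opening: 0.0177
grasp_force: 49.6
time_s: 7.15
ee_pos: [0.4767, 0.0739, 0.1359]
eef_rot: [-180.0, -0.0, -9.7]
force: [1.1, -0.1, -0.9]
opening: 0.018
grasp_force: 49.6
[0.476744   0.07386531 0.13586631] [-1.79985061e+02 -9.81949147e-03 -9.72475808e+00] [ 1.07124244 -0.06372733 -0.86843859] [ 0.07088091 -0.01017031 -0.01838697] [ -11.23971697   27.9037945    -5.94988232  128.31728488    6.81617668
   24.04214498 -122.45569363]
tip px [318.82433014 257.67019147]
```

View pics/w4c.png

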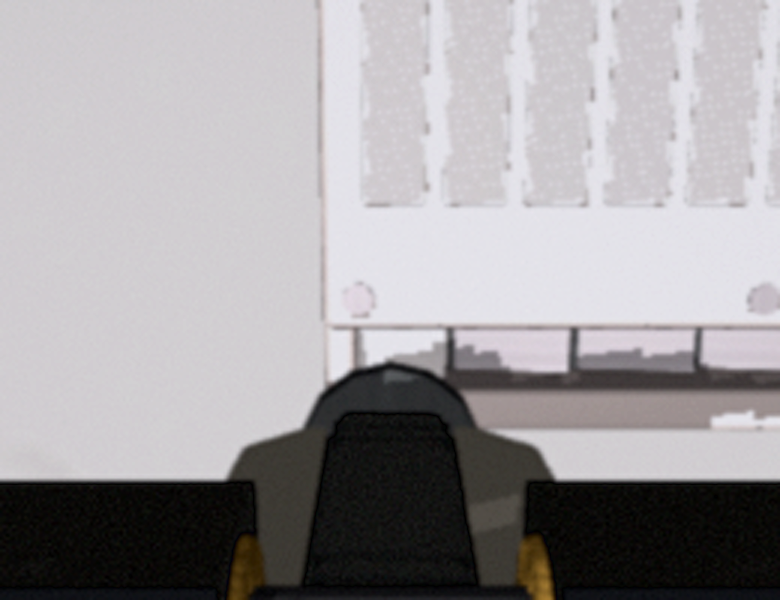

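```bash
python3 - <<'E'
from h import *
f=dict(np.load("pics/w4.npz"))
a=np.radians(-9.75);R=np.array([[np.cos(a),-np.sin(a)],[np.sin(a),np.cos(a)]]);o=np.array([.51399,-.0018])
for n,c,z in [("y=83 rim",(327,360),.038),("y=76",(356,345),.038),("hinge1 y54",(450,350),.028),("hinge2 y24",(574,350),.028),("h3 y-6",(697,350),.028),("lid edge x-42",(560,326),.044),("outer wall x-58",(650,388),.038),("rim x-67.5",(650,429),.038)]:
    p=ray(f,((c[0]+.5)/3-.5+190,(c[1]+.5)/3-.5+130),z)[:2]
    print(n,((R.T@(p-o))*1e3).round(1))
print("tip in cas",(R.T@(np.array([.47674,.07387])-o)*1e3).round(1))
E
```

```text
y=83 rim [-50.9  82.2]
y=76 [-47.4  75.5]
hinge1 y54 [-51.2  53.4]
hinge2 y24 [-51.2  23.7]
h3 y-6 [-51.2  -5.7]
lid edge x-42 [-41.4  29.9]
outer wall x-58 [-57.7   7.6]
rim x-67.5 [-67.7   7. ]
tip in cas [-49.5  68.3]
```

The seam landmarks come out within 0.7 mm of the model, and the tip is at cassette (-49.5, 68.3). I'll descend and find the floor by touch.

```bash
python3 steer.py '-.0005 .003 .009 0 0 0 .01;0 0 .009 0 0 0 .01;0 0 .008 0 0 0 .01;0 0 0 0 0 0 .01;0 0 0 0 0 0 .01'
python3 steer.py '0 0 .001 0 0 0 .01;0 0 .001 0 0 0 .01;0 0 .001 0 0 0 .01'
python3 steer.py '0 0 .001 0 0 0 .01;0 0 .001 0 0 0 .01'
```

```text
time_s: 7.7
ee_pos: [0.4753, 0.0701, 0.1092]
eef_rot: [180.0, 0.1, -9.8]
force: [0.7, -0.6, -0.5]
opening: 0.0176
grasp_force: 49.6
time_s: 8.0
ee_pos: [0.4757, 0.0701, 0.1067]
eef_rot: [-180.0, -0.0, -9.8]
force: [0.4, 0.0, -1.2]
opening: 0.0178
grasp_force: 49.6
time_s: 8.2
ee_pos: [0.4756, 0.0701, 0.1046]
eef_rot: [-180.0, -0.0, -9.8]
force: [1.0, 0.3, 0.7]
opening: 0.0179
grasp_force: 49.6
```

```bash
for i in 1; do python3 steer.py '0 0 .0005 0 0 0 .01;0 0 .0005 0 0 0 .01'; done | egrep 'ee_pos|force:'
python3 steer.py '0 0 .0005 0 0 0 .01;0 0 .0005 0 0 0 .01' | egrep 'ee_pos|force:'
```

```text
ee_pos: [0.4756, 0.0701, 0.1036]
force: [-0.0, 0.2, -0.8]
grasp_force: 49.6
ee_pos: [0.4756, 0.0701, 0.1026]
force: [-0.4, -0.4, -1.5]
grasp_force: 49.6
```

```bash
python3 steer.py '0 0 .0005 0 0 0 .01;0 0 .0005 0 0 0 .01' | egrep 'ee_pos|force:'
```

```text
ee_pos: [0.4756, 0.0701, 0.1018]
force: [-0.7, 0.6, 7.8]
grasp_force: 49.6
```

```bash
python3 steer.py '0 0 0 0 0 0 .01;0 0 0 0 0 0 .01' | egrep 'ee_pos|force:'; python3 steer.py '0 .002 0 0 0 0 .01;0 .002 0 0 0 0 .01;0 .002 0 0 0 0 .01' | egrep 'ee_pos|force:'
```

```text
ee_pos: [0.4756, 0.0701, 0.1018]
force: [-1.4, 0.7, 5.4]
grasp_force: 49.6
ee_pos: [0.475, 0.0644, 0.1018]
force: [0.5, 1.8, 4.3]
grasp_force: 49.6
```

```bash
python3 steer.py '0 .002 .0003 0 0 0 .01;0 .002 0 0 0 0 .01;0 .002 0 0 0 0 .01' | egrep 'ee_pos|force:'
```

```text
ee_pos: [0.4732, 0.0578, 0.1011]
force: [-0.6, 2.2, 1.2]
grasp_force: 49.6
```

```bash
python3 steer.py '0 .0015 0 0 0 0 .01;0 .0015 0 0 0 0 .01' | egrep 'ee_pos|force:'
```

```text
ee_pos: [0.4731, 0.0554, 0.1013]
force: [0.7, 2.4, 4.2]
grasp_force: 49.6
```

```bash
python3 steer.py '0 .0015 .0003 0 0 0 .01;0 .0015 .0003 0 0 0 .01' | egrep 'ee_pos|force:'
```

```text
ee_pos: [0.4731, 0.0532, 0.1011]
force: [-0.3, 7.2, 11.0]
grasp_force: 49.6
```

```bash
python3 steer.py '0 .0015 0 0 0 0 .01;0 .0015 0 0 0 0 .01' | egrep 'ee_pos|force:'
```

```text
ee_pos: [0.4732, 0.0506, 0.1013]
force: [0.9, 6.3, 8.8]
grasp_force: 49.6
```

```bash
python3 steer.py '0 .002 .0003 0 0 0 .01;0 .002 0 0 0 0 .01' | egrep 'ee_pos|force:'
```

```text
ee_pos: [0.4724, 0.0463, 0.1009]
force: [0.5, 2.3, 6.6]
grasp_force: 49.6
```

```bash
python3 steer.py '0 .002 .0003 0 0 0 .01;0 .002 0 0 0 0 .01' | egrep 'ee_pos|force:'
```

```text
ee_pos: [0.4717, 0.0423, 0.1006]
force: [1.0, 4.3, 8.4]
grasp_force: 49.6
```

```bash
python3 steer.py '0 .002 0 0 0 0 .01;0 .002 0 0 0 0 .01;0 .002 0 0 0 0 .01' | egrep 'ee_pos|force:'
```

```text
ee_pos: [0.4706, 0.0364, 0.1006]
force: [0.8, 4.5, 8.8]
grasp_force: 49.6
```

```bash
python3 steer.py '0 .002 .0003 0 0 0 .01;0 .002 0 0 0 0 .01;0 .002 0 0 0 0 .01' | egrep 'ee_pos|force:'
```

```text
ee_pos: [0.4689, 0.0297, 0.1]
force: [-0.2, 3.0, 6.7]
grasp_force: 49.6
```

```bash
python3 steer.py '0 .002 .0001 0 0 0 .01;0 .002 .0001 0 0 0 .01;0 .002 .0001 0 0 0 .01' | egrep 'ee_pos|force:'
```

```text
ee_pos: [0.4688, 0.0252, 0.1001]
force: [1.0, 7.5, 14.2]
grasp_force: 49.6
```

```bash
python3 steer.py '0 .002 .0001 0 0 0 .01;0 .002 .0001 0 0 0 .01' | egrep 'ee_pos|force:'
```

```text
ee_pos: [0.4685, 0.0214, 0.1]
force: [1.4, 6.6, 11.0]
grasp_force: 49.6
```

```bash
python3 steer.py '0 .002 .0001 0 0 0 .01;0 .002 .0001 0 0 0 .01;0 .002 .0001 0 0 0 .01' | egrep 'ee_pos|force:'
```

```text
ee_pos: [0.4672, 0.015, 0.0996]
force: [0.5, 6.1, 12.6]
grasp_force: 49.6
```

```bash
python3 steer.py '0 .002 .0001 0 0 0 .01;0 .002 .0001 0 0 0 .01;0 .002 .0001 0 0 0 .01' | egrep 'ee_pos|force:'
```

```text
ee_pos: [0.4665, 0.0095, 0.0996]
force: [0.3, 6.9, 15.7]
grasp_force: 49.6
```

```bash
python3 steer.py '0 .002 -.0001 0 0 0 .01;0 .002 -.0001 0 0 0 .01;0 .002 0 0 0 0 .01' | egrep 'ee_pos|force:'
```

```text
ee_pos: [0.4646, 0.0025, 0.0993]
force: [0.8, -1.4, 1.6]
grasp_force: 49.6
```

```bash
python3 steer.py '0 .002 0 0 0 0 .01;0 .002 .0002 0 0 0 .01' | egrep 'ee_pos|force:'
```

```text
ee_pos: [0.4638, -0.0011, 0.0991]
force: [0.2, 7.6, 14.4]
grasp_force: 49.6
```

```bash
python3 steer.py '0 .002 0 0 0 0 .01;0 .002 0 0 0 0 .01' | egrep 'ee_pos|force:'
```

```text
ee_pos: [0.4637, -0.0042, 0.0994]
force: [0.8, 9.5, 15.7]
grasp_force: 49.6
```

```bash
python3 steer.py '0 .002 .0001 0 0 0 .01;0 .002 .0001 0 0 0 .01' | egrep 'ee_pos|force:'
```

```text
ee_pos: [0.4633, -0.0083, 0.0992]
force: [1.4, 5.4, 9.9]
grasp_force: 49.6
```

```bash
python3 steer.py '0 .002 .0001 0 0 0 .01;0 .002 .0001 0 0 0 .01;0 .002 .0001 0 0 0 .01' | egrep 'ee_pos|force:'
```

```text
ee_pos: [0.4621, -0.0145, 0.0989]
force: [0.8, 7.2, 15.1]
grasp_force: 49.6
```

```bash
python3 steer.py '0 .002 .0001 0 0 0 .01;0 .002 0 0 0 0 .01;0 .002 0 0 0 0 .01' | egrep 'ee_pos|force:'
```

```text
ee_pos: [0.4612, -0.0203, 0.0988]
force: [1.4, 7.2, 14.7]
grasp_force: 49.6
```

```bash
python3 steer.py '-.0003 .002 -.0001 0 0 0 .01;-.0003 .002 -.0001 0 0 0 .01;0 .002 0 0 0 0 .01' | egrep 'ee_pos|eef_rot|force:'
```

```text
ee_pos: [0.4585, -0.0273, 0.0985]
eef_rot: [-180.0, -0.1, -9.8]
force: [-0.7, 0.2, 2.2]
grasp_force: 49.6
```

```bash
python3 steer.py '0 .002 0 0 0 0 .01;0 0 0 0 0 0 .01' | egrep 'ee_pos|force:'
```

```text
ee_pos: [0.4576, -0.0301, 0.0984]
force: [0.2, -1.0, 6.9]
grasp_force: 49.6
```

```bash
python3 steer.py '.0022 .0019 0 0 0 0 .01;.0022 .0019 .0001 0 0 0 .01;.0022 .002 .0001 0 0 0 .01;.0022 .002 .0001 0 0 0 .01' | egrep 'ee_pos|force:'
```

```text
ee_pos: [0.4633, -0.0381, 0.098]
force: [-4.4, 5.5, 12.9]
grasp_force: 49.6
```

```bash
python3 steer.py '.0022 .002 .0001 0 0 0 .01;.0022 .002 .0001 0 0 0 .01;.0022 .002 .0001 0 0 0 .01;.0022 .002 .0001 0 0 0 .01' | egrep 'ee_pos|force:'
```

```text
ee_pos: [0.4701, -0.0472, 0.0976]
force: [-5.4, 6.5, 16.9]
grasp_force: 49.6
```

```bash
python3 steer.py '.0023 .0018 -.0002 0 0 0 .01;.0023 .0018 0 0 0 0 .01;.0023 .0018 0 0 0 0 .01;.0023 .0018 0 0 0 0 .01' | egrep 'ee_pos|force:'
```

```text
ee_pos: [0.478, -0.0563, 0.0977]
force: [-4.4, 4.1, 11.9]
grasp_force: 49.6
```

```bash
python3 steer.py '.0022 .0018 0 0 0 0 .01;.0022 .0018 0 0 0 0 .01;.0022 .0016 .0001 0 0 0 .01' | egrep 'ee_pos|force:'
```

```text
ee_pos: [0.4837, -0.0627, 0.0975]
force: [-4.1, 4.5, 11.2]
grasp_force: 49.6
```

```bash
python3 steer.py '.002 0 0 0 0 0 .01;.002 0 0 0 0 0 .01' | egrep 'ee_pos|force:'
```

```text
ee_pos: [0.4889, -0.0641, 0.0973]
force: [-1.1, 0.4, 2.4]
grasp_force: 49.6
```

```bash
python3 steer.py '.002 0 0 0 0 0 .01;.002 0 0 0 0 0 .01' | egrep 'ee_pos|force:'
```

```text
ee_pos: [0.4924, -0.0645, 0.0975]
force: [-5.1, 0.9, 7.5]
grasp_force: 49.6
```

```bash
python3 steer.py '.002 0 .0002 0 0 0 .01;.002 0 .0002 0 0 0 .01' | egrep 'ee_pos|force:'
```

```text
ee_pos: [0.4953, -0.065, 0.0972]
force: [-8.6, 1.3, 11.9]
grasp_force: 49.7
```

```bash
python3 steer.py '.002 0 .0002 0 0 0 .01;.002 0 .0002 0 0 0 .01' | egrep 'ee_pos|force:'
```

```text
ee_pos: [0.4998, -0.0658, 0.0969]
force: [-5.8, 0.3, 12.7]
grasp_force: 49.7
```

```bash
python3 steer.py '.002 0 .0001 0 0 0 .01;.002 0 0 0 0 0 .01;.002 0 0 0 0 0 .01' | egrep 'ee_pos|force:'
```

```text
ee_pos: [0.5054, -0.0668, 0.0969]
force: [-6.7, 1.4, 15.2]
grasp_force: 49.7
```

```bash
python3 steer.py '.002 0 0 0 0 0 .01;.002 0 0 0 0 0 .01' | egrep 'ee_pos|force:'
```

```text
ee_pos: [0.5092, -0.0674, 0.097]
force: [-7.0, 1.2, 15.2]
grasp_force: 49.8
```

```bash
python3 steer.py '.002 0 -.0002 0 0 0 .01;.002 0 0 0 0 0 .01' | egrep 'ee_pos|force:'
```

```text
ee_pos: [0.5134, -0.0681, 0.0971]
force: [-2.5, 1.1, 4.7]
grasp_force: 49.8
```

```bash
python3 steer.py '.002 0 0 0 0 0 .01;.002 0 .0001 0 0 0 .01' | egrep 'ee_pos|force:'
```

```text
ee_pos: [0.5187, -0.0687, 0.0969]
force: [-5.6, 0.5, 10.4]
grasp_force: 49.8
```

```bash
python3 steer.py '.002 0 .0001 0 0 0 .01;.002 0 .0001 0 0 0 .01' | egrep 'ee_pos|force:'
```

```text
ee_pos: [0.5208, -0.0693, 0.0967]
force: [-10.7, 1.5, 18.7]
grasp_force: 49.8
```

```bash
python3 steer.py '.002 0 .0001 0 0 0 .01;.002 0 .0001 0 0 0 .01' | egrep 'ee_pos|force:'
```

```text
ee_pos: [0.5237, -0.07, 0.0965]
force: [-9.5, 0.8, 16.0]
grasp_force: 49.9
```

```bash
python3 steer.py '.002 0 0 0 0 0 .01;.002 0 0 0 0 0 .01;.002 0 0 0 0 0 .01' | egrep 'ee_pos|force:'
```

```text
ee_pos: [0.5308, -0.0711, 0.0967]
force: [-8.8, 0.4, 16.5]
grasp_force: 49.9
```

```bash
python3 steer.py '.002 0 0 0 0 0 .01;.002 0 0 0 0 0 .01;.002 0 0 0 0 0 .01' | egrep 'ee_pos|force:'
```

```text
ee_pos: [0.5368, -0.0721, 0.0968]
force: [-10.1, 1.0, 18.3]
grasp_force: 49.9
```

```bash
python3 steer.py '.002 0 -.0002 0 0 0 .01;.002 0 -.0001 0 0 0 .01;.002 0 0 0 0 0 .01' | egrep 'ee_pos|force:'
```

```text
ee_pos: [0.5433, -0.0731, 0.097]
force: [0.1, -0.2, 0.9]
grasp_force: 49.9
```

```bash
python3 steer.py '.002 0 0 0 0 0 .01;.002 0 0 0 0 0 .01;.002 0 0 0 0 0 .01;.002 0 0 0 0 0 .01;.001 0 0 0 0 0 .01;0 0 0 0 0 0 .01'
```

```text
time_s: 19.4
ee_pos: [0.5543, -0.0747, 0.0968]
eef_rot: [180.0, -0.0, -9.8]
force: [-1.1, -0.0, 5.2]
opening: 0.0178
grasp_force: 49.9
```

```bash
python3 steer.py '0 0 -.004 0 0 0 .01;0 0 -.006 0 0 0 .01;0 0 -.02 0 0 0 .01;0 0 -.03 0 0 0 .01;0 0 -.03 0 0 0 .01;0 0 0 0 0 0 .01'
python3 steer.py '-.0162 -.0379 0 0 0 0 .01;-.0162 -.0379 0 0 0 0 .01;-.0162 -.0379 0 0 0 0 .01;-.0162 -.0379 0 0 0 0 .01;0 0 0 0 0 0 .01;0 0 0 0 0 0 .01'
python3 - <<'E'
from h import *
f=grab_frame("wrist"); np.savez("pics/w5.npz",**f)
E
python3 steer.py '-.0162 -.0379 0 0 0 0 .01;-.0162 -.0379 0 0 0 0 .01;-.0162 -.0379 0 0 0 0 .01;-.0162 -.0379 0 0 0 0 .01'
python3 steer.py '0 0 0 0 0 -6.78 .01;0 0 0 0 0 -6.78 .01;0 0 0 0 0 -6.78 .01;0 0 0 0 0 -6.78 .01;0 0 0 0 0 0 .01;0 0 0 0 0 0 .01'
python3 - <<'E'
from h import *
f=grab_frame("wrist"); np.savez("pics/w6.npz",**f)
t=grab_frame("scene"); np.savez("pics/s6.npz",**t)
s,R=tool();print(s["ee_pos"],s["eef_rot"],s["force"],s["time_s"])
print("tip px wrist/scene",proj(f,s["ee_pos"]-[0,0,.074]),proj(t,s["ee_pos"]-[0,0,.074]))
g=dict(np.load("pics/w5.npz"))
print("cassette px in w5",proj(g,(.4588,-.0278,.03)),proj(g,(.476,.0718,.03)),proj(g,(.554,-.0747,.03)))
u,v=proj(t,s["ee_pos"]).astype(int);print(u,v)
c=t["color"][max(v-60,0):v+140,u-130:u+130,::-1]
A=cv2.resize(c,(400,300),interpolation=cv2.INTER_CUBIC)
B=cv2.resize(f["color"][130:330,190:450,::-1],(400,300))
C=g["color"][100:300,320:640,::-1];C=cv2.convertScaleAbs(cv2.resize(C,(480,300),interpolation=cv2.INTER_CUBIC),alpha=1.5,beta=-40)
M=np.zeros((600,800,3),np.uint8);M[:300,:400]=A;M[:300,400:]=B;M[300:,:480]=C
cv2.imwrite("pics/m6.png",M)
E
```

```text
time_s: 20.0
ee_pos: [0.5559, -0.0747, 0.1906]
eef_rot: [-180.0, -0.4, -9.8]
force: [0.0, -0.1, -1.5]
opening: 0.0178
grasp_force: 49.9
time_s: 20.6
ee_pos: [0.5156, 0.0868, 0.1864]
eef_rot: [180.0, 0.0, -9.7]
force: [0.1, 0.3, -1.4]
opening: 0.018
grasp_force: 49.9
time_s: 21.05
ee_pos: [0.4784, 0.2458, 0.1866]
eef_rot: [180.0, -0.0, -10.0]
force: [1.1, -0.3, -1.2]
opening: 0.018
grasp_force: 49.9
time_s: 21.65
ee_pos: [0.4785, 0.2449, 0.1865]
eef_rot: [180.0, 0.0, 17.0]
force: [0.3, -0.8, -1.4]
opening: 0.0176
grasp_force: 49.9
[0.47817786 0.24549112 0.18666872] [1.79984757e+02 1.26672689e-02 1.70817499e+01] [ 0.62560097 -0.65548131 -0.23999704] 21.75
tip px wrist/scene [319.3034835  257.80583763] [310.95926965 321.07880957]
cassette px in w5 [459.31307351 270.60386987] [343.47437852 270.41364739] [508.85428915 150.37493065]
309 289
```

View pics/m6.png

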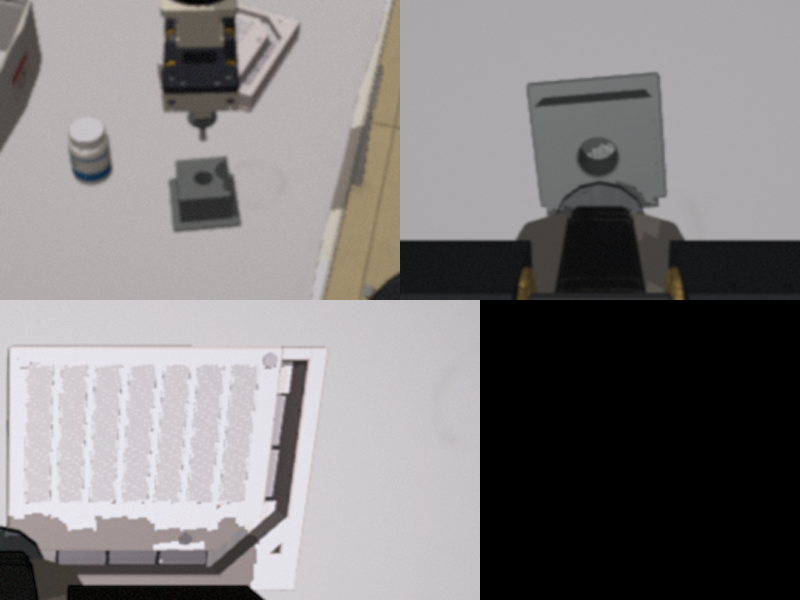

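The montage shows the stylus hanging straight with the hole below it. The hole centre is at tile (598,156), which is wrist pixel (318.7,234), and the cassette leaves look flat. I'll check the hole position numerically.

```bash
python3 - <<'E'
from h import *
f=dict(np.load("pics/w6.npz"));g=dict(np.load("pics/s6.npz"))
print(ray(f,(318.7,234),.048)); u,v=309,289
print(ray(g,(204/400*260+u-130,178/300*200+v-60),.048), readout.observe()["ee_pos"])
print("scene tip px seen",(203/400*260+u-130,138/300*200+v-60))
E
```

```text
[0.47831922 0.24606296 0.048     ]
[0.47742798 0.24881719 0.048     ] [0.47817786 0.24549112 0.18666872]
scene tip px seen (310.95, 321.0)
```

```bash
python3 steer.py '0 0 .03 0 0 0 .01;0 0 .025 0 0 0 .01;0 0 .015 0 0 0 .01;0 0 .015 0 0 0 .01;0 0 .009 0 0 0 .01;0 0 .004 0 0 0 .01;0 0 0 0 0 0 .01;0 0 0 0 0 0 .01'
```

```text
time_s: 22.55
ee_pos: [0.4781, 0.2465, 0.0893]
eef_rot: [-180.0, -0.0, 17.3]
force: [0.4, 0.2, -0.9]
opening: 0.0177
grasp_force: 49.9
```

```bash
python3 steer.py '0 0 .001 0 0 0 .01;0 0 0 0 0 0 .01'
```

```text
time_s: 22.75
ee_pos: [0.478, 0.2463, 0.0882]
eef_rot: [-180.0, -0.0, 17.3]
force: [0.2, -0.6, -0.9]
opening: 0.0175
grasp_force: 49.9
```

```bash
python3 steer.py '0 0 .0005 0 0 0 .01;0 0 .0005 0 0 0 .01;0 0 0 0 0 0 .01' | egrep 'ee_pos|force:'
```

```text
ee_pos: [0.478, 0.2463, 0.0878]
force: [-2.5, -1.2, 11.2]
grasp_force: 49.9
```

```bash
python3 steer.py '0 0 .0004 0 0 0 .01;0 0 0 0 0 0 .01' | egrep 'ee_pos|force:'
```

```text
ee_pos: [0.478, 0.2463, 0.0878]
force: [-3.1, -1.9, 16.0]
grasp_force: 49.9
```

Seated: the collar bears on the stand at the same height as when it was picked up. I'll release slowly, then retreat.

```bash
python3 steer.py '0 0 -.0006 0 0 0 .01;0 0 0 0 0 0 .024;0 0 0 0 0 0 .035;0 0 0 0 0 0 .05;0 0 0 0 0 0 .05;0 0 0 0 0 0 .05;0 0 0 0 0 0 .05' | egrep 'ee_pos|force:|opening'
python3 steer.py '0 0 -.02 0 0 0 .06;0 0 -.03 0 0 0 .06;0 0 -.04 0 0 0 .06;0 0 -.04 0 0 0 .06;0 0 0 0 0 0 .06;0 0 0 0 0 0 .06' | egrep 'ee_pos|force:|opening'
python3 - <<'E'
from h import *
f=grab_frame("wrist");g=grab_frame("scene");g0=dict(np.load("pics/scene0.npz"))
d=cv2.absdiff(g["color"],g0["color"]).max(2)
u,v=proj(g,(.478,.246,.10)).astype(int)
print("changed px round stylus",(d[v-5:v+60,u-35:u+35]>40).sum())
for n,im,w in(("top0","x",None),):pass
c=f["color"][200:300,270:370].astype(int)
m=(c.min(2)>110); 
# white button near predicted pixel
p=proj(f,(.478,.246,.130));print("pred button",p)
x,y=p.astype(int);q=f["color"][y-20:y+20,x-20:x+20].min(2);n,l,st,ce=cv2.connectedComponentsWithStats((q>120).astype(np.uint8));print(st[1:],ce[1:]+[x-20,y-20])
for nm,p in(("bottle",(.617,.226,.05)),("cup",(.53,-.32,.02)),("carton",(.62,-.3,.02))):
    u,v=proj(g,p).astype(int);print(nm,(d[v-25:v+25,u-25:u+25]>40).sum())
E
```

```text
ee_pos: [0.4778, 0.2463, 0.0869]
force: [-0.5, -0.1, -0.0]
opening: 0.0497
grasp_force: 0.0
ee_pos: [0.4781, 0.2462, 0.2177]
force: [0.0, -0.5, -0.3]
opening: 0.0599
grasp_force: 0.0
changed px round stylus 17
pred button [320.61203753 252.13649011]
[[ 10  12  20  20 292]
 [  0  27  40  13 349]] [[319.43835616 253.57876712]
 [320.252149   266.83381089]]
bottle 0
cup 200
carton 1877
```

The stylus is back exactly where it began. The differences near the cup and carton come from the arm blocking the camera's view; nothing passed low enough to touch them.

```bash
python3 -c "
from cell import arm, readout, grab_frame
print(arm.sign_off())"
```

```text
the job is handed in; nothing more can be done
None
```

I drew the stylus along the whole seam in one stroke, put it back upright in its stand, let go and handed the job in; the forces I read along the way say all five leaves are flush, but no verdict came back.

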